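# Press a toe-post stud home in a wooden sandal sole

## Robot

A 6-joint arm with a two-finger parallel gripper is mounted at the origin on the work surface. World frame = base frame: x ahead of the robot, y to its left, z up, the work surface at z = 0. Lengths are in mm, angles in rad, forces in N, time in s.
With the tool pointing down it reaches from about 375 to 900 mm from the base axis. Payload 3.1 kg.
Tool frame: the origin (TCP) lies on the centre line of the jaws, within the pads' length; the fingertips stand ahead of it and the grasp point (between the pads) lies 8 mm behind it (bot.tip_extent is the y of the fingertips in the tool frame, in mm); y points along the fingers, z is the direction in which the jaws open and shut, and the axes are right-handed (so a half turn about y gives the same grasp; the last joint's range is limited). The gripper opens to 85 mm and grips with 20 to 120 N. Pads are 22 mm wide; open, the fingers measure 114 mm over their backs; the gripper's body (76 mm by 85 mm) begins 54 mm behind the grasp point. The pads swing forward as they close: fully open they stand 13 mm farther back than shut.
Start: joints at [-1.333, 0.527, 1.433, -0, 1.181, -0.178], TCP at [252.471, -571.713, 242.31] pointing down, gripper open.
Joint ranges: [-3.08, 3.08], [-0.75, 2.2], [0.22, 2.44], [-1.43, 4.57], [0, 2.65], [-2.85, 2.85]. Speed limits (rad/s): [2.79, 2.79, 3.14, 3.14, 3.14, 3.14].

## Interface

Orientations are given as a rotation vector (axis times angle).
In Python, from station import bot gives the robot as it stands.
- The arm moves only by the tool arm_command, never from a script. Its argument "commands" is a list of rows, each an object of numbers: "claw": the gripper command: -1 is shut, 1 is fully open, values between are in proportion; "tx", "ty", "tz": the shift along the tool's x, y, z in m; "twist": the turn about the tool's y in units of 6 degrees (1.0 is 6 degrees). In form: [{"claw": .., "tx": .., "ty": .., "tz": .., "twist": ..}, ...]. A call has 1 to 10 rows; each row shifts and turns the commanded pose from where the row before left it, along the tool's axes as they then stand; what a row does not reach is not made up. A row lasts 1/10 s, in which the tool goes at most 50 mm and 8.59 degrees, less where a joint would pass 70% of its speed; a pose out of reach is approached as far as the arm can. A call with a gripper value outside its range is refused whole. The fingers move at their own pace and stop on an object; "force" is the grip in N (left out, the last holds). Time passes only in rows, so rows that do not move let the fingers close. It gives the time, the measured TCP pose, the force and the opening at its end, in the units of the state.
- bot.get_state(): the state, without advancing time (a new reading comes with each control period).
- bot.snapshot(name): name is "side" or "top" or "wrist"; returns a dict with "color" (384x512x3 uint8, red, green, blue), "range_z" (384x512 float32, mm along the optical axis (not along the pixel's ray), 0 where there is no reading), "fx", "fy", "cx", "cy" (pixels), "k1" (the pictures are not rectified: a ray, as slopes to the right and down, at radius r is drawn at 1 + k1 r^2 times it, then the intrinsics apply), "camera_from_world" (4x4, takes a point from world to camera coordinates). Camera axes: x right, y down, z forward; pixel columns grow to the right and rows downward; lengths in mm; the calibration is good to about 2 mm. A picture is of the moment at which its call begins.
- bot.job_done(): hands the job in, once; it reports no verdict.
The state is a dict: "clock": time; "joints": joint angles; "qvel": joint speeds; "joint_efforts": joint torques, N m; "tool_pos": TCP position; "orientation": TCP orientation; "contact_force": force on the tool from outside, world axes, zero at the start; "torque": the same for the moment, N m; "opening": opening from 0.0 (shut) to 1.0 (fully open).
Only numpy, scipy, OpenCV 4.12 (cv2) and the standard library are available. Lean on these libraries where they do the work, as an engineer would, in place of code of your own. Each camera call takes 0.05 s, during which the arm holds its last target. There are 200 camera calls.

## Task

Take the light beech sandal sole with the brass stud standing up, lay it toe first in the stud press and slide it in until the toe meets the back stop. Then push the red palm knob down through the first soft stop (the punch meets the stud) until you feel the stiffer second stop (the stud is fully home), never with more than 25 newtons, and let the knob spring right back up. Leave the sole in the press and leave the other things on the bench alone.

Things in the scene. Friction and masses are not known exactly. Their poses are not given: they have to be found in the camera images.
- sole_mid (a point): centre (half-way up and along) of the loose light beech sandal sole, 210 long, 16 thick, about 0.12 kg, flat on the table left or right of the press. x axis points to the toe, z up. Round toe 60 wide (radius 30), tip 105 ahead; straight waist 44 wide from 55 behind to 15 ahead: grip across it here; heel 48 wide, end 105 behind. Starts toe away from the robot, yaw within 0.45 rad
- stud_top (a point): top of the brass stud head (16 across, 2.5 thick) on the toe end of the beech sole, 77 ahead of its centre on the midline. At the start the underside of the head stands 4.5 to 6 above the wood; fully home it lies on the wood
- stud (a joint): how far the stud is driven (m): starts at 0 to 0.0015, fully home at 0.006 (its limit). It moves against a steady friction of about 7 N and stays where it is left
- press: fixed green bench press. Origin on the table under the vertical punch axis; x axis points from its open mouth to the column at its back, z up; yaw within 0.3 rad. Round head 40 across over the axis, underside 56 above the table, top 116; column 50 to 100 behind the axis
- nest (a point): front edge of the press's nest floor, on its midline, 14 above the table, 50 in front of the punch axis; axes as the press. The floor runs back level; ahead of it a tongue 30 wide of the same height runs 105 towards -x and carries the sole's waist. Two fences 14 high stand 64.5 apart from the back stop to 14 behind this edge and flare out to about 7 ahead of it. Back stop face: 78 behind this edge
- seat (a point): where the sole's centre (point sole_mid) lies when the sole is fully in: 77 in front of the punch axis, 22 above the table; axes as the press. The sole is laid on the tongue in front of the seat and slides in along +x, flat on the floor; the stud (top 38.5 above the table) passes under the punch (44 or more above the table) until the toe meets the back stop
- plunger: red palm knob, 48 across, on a spring; origin at the centre of its top, 170 above the table at rest, over the punch axis. Goes straight down, up to 30. First 1 to 4 N; after 6 to 20 of travel the punch meets the stud (soft first stop, 8 to 12 N, stud is driven); after 12 to 24 the stud is home: stiff second stop, 13 to 16 N, then about 7 N per mm. A hidden set-screw shifts this: it must be felt
- dark_sole: bystander: dark brown sole of the same shape, no stud, flat on the table on the other side of the press; origin at its underside's centre
- hammer: bystander: hammer lying at the right of the bench
- brush: bystander: brush lying at the left of the bench
- glue_can: bystander: can with a yellow label, 80 across, 110 tall, behind the press
- polish: bystander: flat round polish tin, 76 across, 30 tall, behind the press
- spool: bystander: blue thread spool, 40 across, 50 tall, back left
- spool_b: bystander: white thread spool, 40 across, 50 tall, back left
There are look-alikes about, which are no part of the job. Leave any green look-alike of the part that bears sole_mid alone.

How it is judged:
By the outcome, as a careful person would: the job done as asked, in the order asked, and still so for the second after the job is handed in, with the robot touching nothing.
It also fails if it takes over 67 s, if anything falls off the work surface, if the arm or the gripper's body presses on something with over 40 N, if the wrist force passes 120 N, or if a joint passes its speed limit or range.

## Working session

There is one attempt and no reset: what is moved stays moved. The work goes in short steps, Python scripts to look and compute and a tool call to move; the robot and the scene stay as the last step left them, time stands still between calls to the robot, and variables do not carry over. Pictures are saved under pics/ and viewed, about 8 in all and at most 12, crops included, and the job is handed in when it is done.

Besides the shell and the picture viewer there is one more tool, called after ">>>" as name(argument=value, ...) on one line, values as JSON. arm_command: Moves the arm, as the interface text tells. Its arguments: {"type":"object","properties":{"commands":{"type":"array","items":{"type":"object","properties":{"claw":{"type":"number"},"tx":{"type":"number"},"ty":{"type":"number"},"tz":{"type":"number"},"twist":{"type":"number"}}}},"force":{"type":"number"}},"required":["commands"]}

```bash
mkdir -p pics; ls
cat > h.py <<'E'
import numpy as np, cv2
from station import bot
from scipy.spatial.transform import Rotation as R
def snap(n,f=None):
    s=bot.snapshot(n)
    if f: cv2.imwrite(f'pics/{f}.png',s['color'][:,:,::-1])
    return s
def K(s): return np.array([[s['fx'],0,s['cx']],[0,s['fy'],s['cy']],[0,0,1.]])
def rays(s,px):
    px=np.atleast_2d(px).astype(float)
    d=np.c_[(px[:,0]-s['cx'])/s['fx'],(px[:,1]-s['cy'])/s['fy']]
    u=d.copy()
    for _ in range(20): u=d/(1+s['k1']*(u**2).sum(1))[:,None]
    return np.c_[u,np.ones(len(u))]
def toplane(s,px,z):
    T=np.linalg.inv(s['camera_from_world']); r=rays(s,px)@T[:3,:3].T; o=T[:3,3]
    return o+r*((z-o[2])/r[:,2])[:,None]
def bydepth(s,px):
    px=np.atleast_2d(px); T=np.linalg.inv(s['camera_from_world'])
    z=s['range_z'][px[:,1].astype(int),px[:,0].astype(int)]
    return (rays(s,px)*z[:,None])@T[:3,:3].T+T[:3,3]
def cloud(s):
    v,u=np.mgrid[0:384,0:512]
    return bydepth(s,np.c_[u.ravel(),v.ravel()]).reshape(384,512,3)
def project(s,p):
    c=np.atleast_2d(p)@s['camera_from_world'][:3,:3].T+s['camera_from_world'][:3,3]
    x=c[:,:2]/c[:,2:]; x=x*(1+s['k1']*(x**2).sum(1))[:,None]
    return x*[s['fx'],s['fy']]+[s['cx'],s['cy']]
def st():
    s=bot.get_state(); M=R.from_rotvec(s['orientation']).as_matrix()
    print(s['clock'],np.round(s['tool_pos'],1),'F',np.round(s['contact_force'],2),'op',round(s['opening'],3)); print(np.round(M,3)); return s
E
python3 - <<'E'
from h import *
st(); print(bot.tip_extent)
a=snap('top','top1'); b=snap('side','side1')
for s in(a,b): print(np.round(np.linalg.inv(s['camera_from_world'])[:3],2),s['fx'],s['k1'])
cv2.imwrite('pics/both.png',np.hstack([cv2.resize(a['color'],(800,600))])[:,:,::-1])
E
```

```text
pics
0.0 [ 252.3 -571.   241.3] F [-0.56 -0.91 -0.01] op 0.999
[[-0.915 -0.001  0.404]
 [-0.404  0.002 -0.915]
 [-0.    -1.    -0.002]]
11.0
[[-2.00000e-02 -1.00000e+00  5.00000e-02  3.99350e+02]
 [-1.00000e+00  2.00000e-02 -3.00000e-02  2.96000e+01]
 [ 3.00000e-02 -5.00000e-02 -1.00000e+00  1.13176e+03]] 355.5059049089063 -0.07351430992748857
[[-9.8000e-01 -1.4000e-01  1.5000e-01  3.0692e+02]
 [-2.0000e-01  6.0000e-01 -7.8000e-01  9.0238e+02]
 [ 2.0000e-02 -7.9000e-01 -6.1000e-01  8.1403e+02]] 374.6083072717928 -0.009860160663280259
```

View pics/both.png

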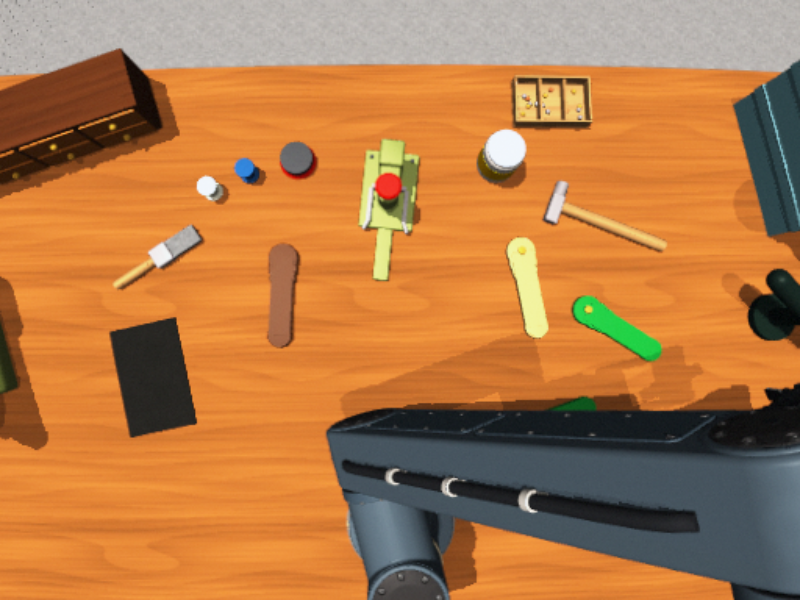

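View pics/side1.png

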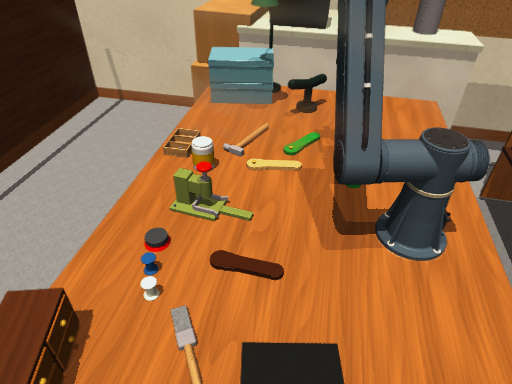

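Candidates (800x600 top view): the pale yellow-beech sole with a stud at (528,287), the green look-alike with a stud at (617,327), and the dark sole with no stud at (283,295). I choose the pale one. The press is at (388,190) with its tongue pointing toward the robot.

Run:
```python
from h import *
a=snap('top')
C=a['color']; hsv=cv2.cvtColor(C,cv2.COLOR_RGB2HSV)
f=512/800
for n,(x,y) in dict(sole=(528,300),tongue=(383,260),green=(617,327),head=(388,186),stud=(522,250),base=(410,170)).items(): print(n,C[int(y*f),int(x*f)],hsv[int(y*f),int(x*f)])
P=cloud(a)
def comp(m,seed):
    n,l=cv2.connectedComponents(m.astype(np.uint8)); 
    return l==l[int(seed[1]*f),int(seed[0]*f)]
def fit(m,z):
    v,u=np.nonzero(m); w=toplane(a,np.c_[u,v],z)
    r=cv2.minAreaRect(w[:,:2].astype(np.float32)); return w,r
H=hsv[...,0].astype(int)
m=comp((H>22)&(H<34)&(hsv[...,2]>120),(528,300))
w,r=fit(m,16); print('sole',m.sum(),r, P[m][:,2].mean(), w.mean(0))
# waist midline
np.save('m.npy',m)
mt=comp((H>28)&(H<45)&(hsv[...,1]>60),(383,260)); mt[:int(232*f)]=False
w,r=fit(mt,14); print('tongue',mt.sum(),r,P[mt][:,2].mean())
mr=comp(((H<5)|(H>174))&(hsv[...,1]>150)&(hsv[...,2]>90),(388,186))
v,u=np.nonzero(mr);print('knob',u.mean(),v.mean(),toplane(a,[[u.mean(),v.mean()]],170),P[mr][:,2].max())
cr=C[130:230,220:440]; cv2.imwrite('pics/c1.png',cv2.resize(cr,None,fx=3.6,fy=3.6,interpolation=cv2.INTER_CUBIC)[:,:,::-1])
```

```text
sole [242 244 162] [ 31  86 244]
tongue [230 236 143] [ 32 100 236]
green [ 36 210  71] [ 66 211 210]
head [244  50  40] [  1 213 244]
stud [243 227  74] [ 27 177 243]
base [117 126  63] [ 34 128 126]
sole 932 ((471.41351318359375, -270.5146484375), (206.6226348876953, 57.06105422973633), 10.936687469482422) 18.41594523975675 [ 474.81178287 -268.86708535   16.        ]
tongue 278 ((540.815673828125, 26.677845001220703), (28.26474380493164, 98.0487060546875), 83.66827392578125) 25.741014468526576
knob 248.22429906542055 118.83644859813084 [[642.69125329  14.68212135 170.        ]] 1131.757825833791
```

View pics/c1.png

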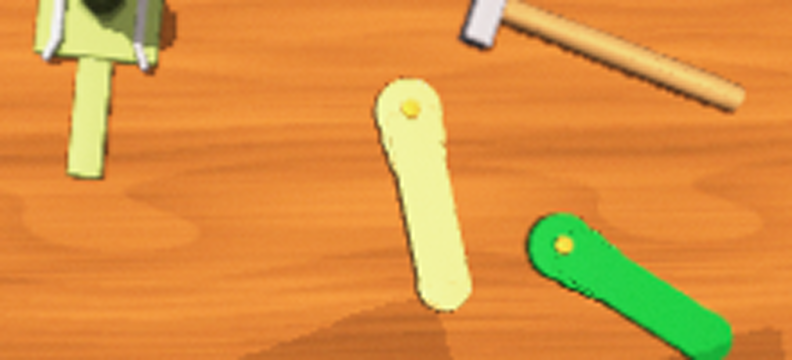

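The crop at (410,200) shows the pale sole with its brass stud at (410,107), toe away from the robot. That is my target. The green one at (565,245) is the look-alike. I'll hover over the waist next.

```bash
cat >> h.py <<'E'
def plan(xyz,jaw=None):
    """tool-axis shift (m) to reach xyz after twisting so that tool z points along angle jaw (rad)"""
    s=st(); M=R.from_rotvec(s['orientation']).as_matrix(); a=np.arctan2(M[1,2],M[0,2])
    tw=0 if jaw is None else -(np.degrees(jaw-a)+180)%360-180 if False else (0 if jaw is None else -np.degrees((jaw-a+np.pi)%(2*np.pi)-np.pi))
    M2=M@R.from_rotvec([0,np.radians(tw),0]).as_matrix()
    d=np.array(xyz)-s['tool_pos']
    print('twist',round(tw/6,3),'shift now-axes',np.round(M.T@d/1000,4),'after twist',np.round(M2.T@d/1000,4))
E
python3 - <<'E'
from h import *
plan([452,-274,200],0.19-np.pi/2)
E
```

```text
0.15 [ 252.3 -571.2  241.5] F [ 0.25 -0.47  0.82] op 0.996
[[-0.915 -0.     0.404]
 [-0.404  0.002 -0.915]
 [-0.    -1.    -0.002]]
twist 2.157 shift now-axes [-0.3027  0.042  -0.1911] after twist [-0.2522  0.042  -0.2541]
```

>>> arm_command(commands=[{"claw": 1,"twist": 1.08},{"claw": 1,"twist": 1.08},{"claw": 1,"tx": -0.0315,"ty": 0.005,"tz": -0.032},{"claw": 1,"tx": -0.0315,"ty": 0.005,"tz": -0.032},{"claw": 1,"tx": -0.0315,"ty": 0.005,"tz": -0.032},{"claw": 1,"tx": -0.0315,"ty": 0.005,"tz": -0.032},{"claw": 1,"tx": -0.0315,"ty": 0.005,"tz": -0.032},{"claw": 1,"tx": -0.0315,"ty": 0.005,"tz": -0.032},{"claw": 1,"tx": -0.0315,"ty": 0.006,"tz": -0.031},{"claw": 1,"tx": -0.0315,"ty": 0.006,"tz": -0.031}], force=40)

```text
$.commands[0]: bad value
```

Run:
```python
from h import *
plan([452,-274,200],0.19-np.pi/2)
w=snap('wrist','w1'); print(np.round(np.linalg.inv(w['camera_from_world'])[:3],2),w['fx'])
```

```text
0.15 [ 252.3 -571.2  241.5] F [ 0.25 -0.47  0.82] op 0.996
[[-0.915 -0.     0.404]
 [-0.404  0.002 -0.915]
 [-0.    -1.    -0.002]]
twist 2.157 shift now-axes [-0.3027  0.042  -0.1911] after twist [-0.2522  0.042  -0.2541]
[[ 4.0000e-01 -8.8000e-01 -2.4000e-01  3.1300e+02]
 [-9.1000e-01 -3.9000e-01 -1.0000e-01 -5.4438e+02]
 [-0.0000e+00  2.6000e-01 -9.7000e-01  3.7363e+02]] 325.30569333552313
```

View pics/w1.png

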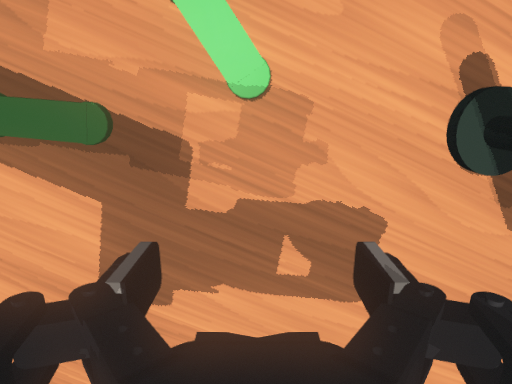

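The call was refused because rows seem to need every key. The wrist picture (5 viewed) is from the start pose and shows green pieces near (230,50) and (50,118), both look-alikes. I'll send full rows.

>>> arm_command(commands=[{"claw": 1,"tx": 0,"ty": 0,"tz": 0,"twist": 1.08},{"claw": 1,"tx": 0,"ty": 0,"tz": 0,"twist": 1.08},{"claw": 1,"tx": -0.0315,"ty": 0.005,"tz": -0.032,"twist": 0},{"claw": 1,"tx": -0.0315,"ty": 0.005,"tz": -0.032,"twist": 0},{"claw": 1,"tx": -0.0315,"ty": 0.005,"tz": -0.032,"twist": 0},{"claw": 1,"tx": -0.0315,"ty": 0.005,"tz": -0.032,"twist": 0},{"claw": 1,"tx": -0.0315,"ty": 0.005,"tz": -0.032,"twist": 0},{"claw": 1,"tx": -0.0315,"ty": 0.005,"tz": -0.032,"twist": 0},{"claw": 1,"tx": -0.0315,"ty": 0.006,"tz": -0.031,"twist": 0},{"claw": 1,"tx": -0.0315,"ty": 0.006,"tz": -0.031,"twist": 0}], force=40)

```text
clock: 1.2
tool_pos: [452.9, -273.2, 200.1]
orientation: [-0.201, 2.122, -2.122]
contact_force: [0.5, 0.6, 0.6]
opening: 1.0
```

```bash
cat >> h.py <<'E'
def comp(m,seed):
    n,l=cv2.connectedComponents(m.astype(np.uint8)); return l==l[int(seed[1]),int(seed[0])]
def rect(s,m,z):
    c,_=cv2.findContours(m.astype(np.uint8),0,cv2.CHAIN_APPROX_NONE); c=max(c,key=len)[:,0]
    return toplane(s,c,z)[:,:2]
E
python3 - <<'E'
from h import *
s=st(); w=snap('wrist','w2'); 
hsv=cv2.cvtColor(w['color'],cv2.COLOR_RGB2HSV); H=hsv[...,0].astype(int)
m0=(H>19)&(H<38)&(hsv[...,2]>140)&(hsv[...,1]<190)
sd=project(w,[s['tool_pos'][0]+30,s['tool_pos'][1]+5,16])[0]; print(sd, w['color'][int(sd[1]),int(sd[0])],hsv[int(sd[1]),int(sd[0])])
m=comp(m0,sd); m=cv2.morphologyEx(m.astype(np.uint8),cv2.MORPH_CLOSE,np.ones((9,9)))>0
p=rect(w,m,16); r=cv2.minAreaRect(p.astype(np.float32)); print(m.sum(),r)
# stud
ms=m&(hsv[...,1]>140); v,u=np.nonzero(ms); print('stud',ms.sum(),toplane(w,[[np.median(u),np.median(v)]],23.5))
# midline by slices along the axis
a=0.19; e=np.array([np.cos(a),np.sin(a)]); n=np.array([-e[1],e[0]]); t=p@e; q=p@n
print(t.min(),t.max())
for k in np.arange(t.min()+10,t.max()-5,15):
    b=abs(t-k)<4; print(round(k),round(q[b].min(),1),round(q[b].max(),1))
o=w['color'].copy(); o[cv2.Canny(m.astype(np.uint8)*255,50,100)>0]=[255,0,255]; cv2.imwrite('pics/w2o.png',o[:,:,::-1])
E
```

```text
1.2 [ 452.9 -273.2  200.1] F [0.49 0.6  0.59] op 1.0
[[-0.982  0.     0.188]
 [-0.188 -0.    -0.982]
 [-0.    -1.     0.   ]]
[257.91801168 145.13675784] [226 201 139] [ 21  98 226]
7480 ((493.23309326171875, -267.2385559082031), (165.35435485839844, 58.385597229003906), 13.397130966186523)
stud 43 [[ 542.73572166 -257.63781305   23.5       ]]
350.054816989994 516.5214324267138
360 -339.4 -330.2
375 -356.7 -330.4
390 -372.5 -331.7
405 -373.4 -331.0
420 -373.2 -331.3
435 -373.9 -330.7
450 -376.4 -328.9
465 -380.1 -326.4
480 -381.6 -324.9
495 -381.4 -325.1
510 -374.8 -331.8
```

View pics/w2o.png

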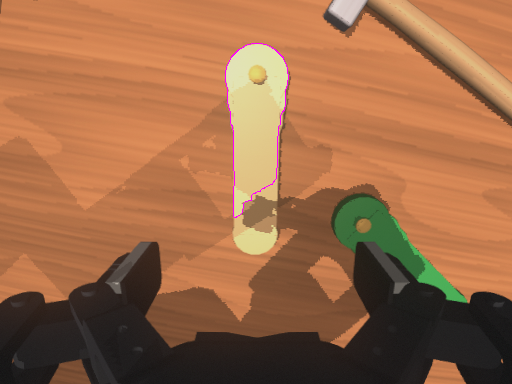

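The mask outlines the beech sole correctly from toe (257,43) to waist, with a shadow cutting off the heel. The green look-alike's edge at (335,215) is near the right finger, so I'll check that clearance.

Run:
```python
from h import *
w=snap('wrist'); hsv=cv2.cvtColor(w['color'],cv2.COLOR_RGB2HSV); H=hsv[...,0].astype(int)
g=(H>45)&(H<80)&(hsv[...,1]>100)&(hsv[...,2]>30); v,u=np.nonzero(g); p=toplane(w,np.c_[u,v],16)[:,:2]
a=.18; e=np.array([np.cos(a),np.sin(a)]); n=np.array([-e[1],e[0]]); d=p-[451.1,-272.1]
for x in (-40,-20,-10,0,10,20,40):
    b=abs(d@e-x)<5; print(x,(d@n)[b].max() if b.any() else None)
plan([451.1,-272.1,100],a-np.pi/2); plan([451.1,-272.1,16],a-np.pi/2)
```

```text
-40 -81.45924828014428
-20 -89.1003305780632
-10 None
0 None
10 None
20 None
40 None
1.3 [ 453.4 -269.5  199.4] F [-0.77 -0.46 -0.47] op 0.996
[[-0.981 -0.002  0.194]
 [-0.194  0.004 -0.981]
 [ 0.001 -1.    -0.004]]
twist 0.15 shift now-axes [0.0027 0.0994 0.0025] after twist [0.0026 0.0994 0.0025]
1.3 [ 453.4 -269.5  199.4] F [-0.77 -0.46 -0.47] op 0.996
[[-0.981 -0.002  0.194]
 [-0.194  0.004 -0.981]
 [ 0.001 -1.    -0.004]]
twist 0.15 shift now-axes [0.0026 0.1834 0.0028] after twist [0.0025 0.1834 0.0028]
```

>>> arm_command(commands=[{"claw": 0.6,"tx": 0,"ty": 0,"tz": 0,"twist": 0},{"claw": 0.6,"tx": 0,"ty": 0,"tz": 0,"twist": 0.1},{"claw": 0.6,"tx": 0,"ty": 0,"tz": 0,"twist": 0}])

```text
clock: 1.6
tool_pos: [451.7, -276.2, 200.5]
orientation: [-0.188, 2.128, -2.13]
contact_force: [-0.5, 0.4, -0.7]
opening: 0.801
```

Run:
```python
from h import *
for i in range(4):
    w=snap('wrist'); s=bot.get_state(); hsv=cv2.cvtColor(w['color'],cv2.COLOR_RGB2HSV); H=hsv[...,0].astype(int)
    m0=(H>19)&(H<38)&(hsv[...,2]>140)&(hsv[...,1]<190)
    m=comp(m0,project(w,[500,-265,16])[0]); m=cv2.morphologyEx(m.astype(np.uint8),cv2.MORPH_CLOSE,np.ones((9,9)))>0
    p=rect(w,m,16); e=np.array([np.cos(.18),np.sin(.18)]); n=np.array([-e[1],e[0]]); t=p@e;q=p@n
    f=lambda k:(q[abs(t-k)<4].max()+q[abs(t-k)<4].min())/2
    T=t.max(); print(s['clock'],np.round(s['tool_pos'],1),T,f(T-105),f(T-95),f(T-35),f(T-30)); g=np.linalg.inv(w['camera_from_world']); print(np.round(g[:3,3],1))
    print('centre',np.round((T-105)*e+f(T-95)*n,1))
```

```text
1.65 [ 451.6 -276.2  200.5] 519.294988730523 -348.0951219194043 -348.1564716489079 -348.53548308473717 -348.1145219151621
[ 516.8 -263.9  332.6]
centre [ 469.9 -268.4]
1.7 [ 451.6 -276.1  200.5] 519.2310171609241 -348.053804344517 -348.1148929976951 -348.4920564992656 -348.51625945772173
[ 516.7 -263.9  332.6]
centre [ 469.9 -268.3]
1.75 [ 451.6 -275.9  200.4] 519.224898748474 -347.9254613761492 -347.98576308571035 -348.37501431904263 -348.3988956974746
[ 516.7 -263.8  332.5]
centre [ 469.8 -268.2]
1.8 [ 451.7 -275.7  200.4] 519.2615069360281 -347.78350805412003 -347.80940371341 -348.2042091464145 -348.62524966099704
[ 516.7 -263.6  332.5]
centre [ 469.8 -268. ]
```

Run:
```python
from h import *
print(bot.tip_extent); plan([450.3,-271.8,18],.177-np.pi/2)
```

```text
11.0
1.8 [ 451.7 -275.7  200.4] F [ 0.33 -0.19 -0.16] op 0.799
[[-0.984  0.     0.176]
 [-0.176 -0.    -0.984]
 [-0.    -1.     0.   ]]
twist 0.004 shift now-axes [ 0.0007  0.1824 -0.0042] after twist [ 0.0007  0.1824 -0.0042]
```

>>> arm_command(commands=[{"claw": 0.6,"tx": 0.001,"ty": 0.03,"tz": -0.0035,"twist": 0},{"claw": 0.6,"tx": 0,"ty": 0.04,"tz": 0,"twist": 0},{"claw": 0.6,"tx": 0,"ty": 0.04,"tz": 0,"twist": 0},{"claw": 0.6,"tx": 0,"ty": 0.03,"tz": 0,"twist": 0},{"claw": 0.6,"tx": 0,"ty": 0.02,"tz": 0,"twist": 0},{"claw": 0.6,"tx": 0,"ty": 0.012,"tz": 0,"twist": 0},{"claw": 0.6,"tx": 0,"ty": 0.008,"tz": 0,"twist": 0},{"claw": 0.6,"tx": 0,"ty": 0.002,"tz": 0,"twist": 0},{"claw": 0.6,"tx": 0,"ty": 0,"tz": 0,"twist": 0},{"claw": 0.6,"tx": 0,"ty": 0,"tz": 0,"twist": 0}])

```text
clock: 2.8
tool_pos: [451.0, -272.0, 19.2]
orientation: [-0.19, 2.125, -2.129]
contact_force: [-0.5, -0.1, 1.3]
opening: 0.803
```

Run:
```python
from h import *
plan([450.3,-271.8,14],.177-np.pi/2); snap('wrist','w3')
```

```text
2.8 [ 451.  -272.    19.2] F [-0.54 -0.09  1.26] op 0.803
[[-0.984  0.001  0.178]
 [-0.178 -0.001 -0.984]
 [-0.001 -1.     0.002]]
twist 0.021 shift now-axes [ 0.0007  0.0052 -0.0003] after twist [ 0.0007  0.0052 -0.0003]
```

View pics/w3.png

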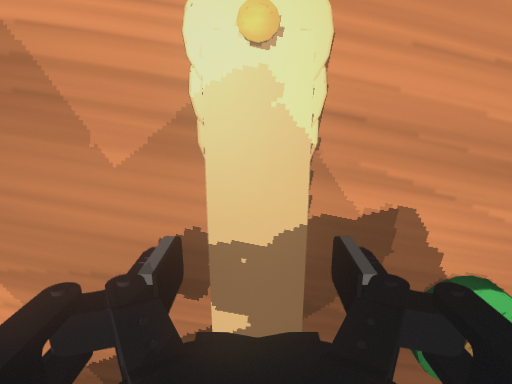

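The picture (7 viewed) shows the jaws straddling the waist at (180..335, 260), with the stud ahead at (258,20). I'll lower by 4 mm and close.

>>> arm_command(commands=[{"claw": 0.6,"tx": 0,"ty": 0.004,"tz": 0,"twist": 0},{"claw": 0.2,"tx": 0,"ty": 0,"tz": 0,"twist": 0},{"claw": 0,"tx": 0,"ty": 0,"tz": 0,"twist": 0},{"claw": -0.3,"tx": 0,"ty": 0,"tz": 0,"twist": 0},{"claw": -0.3,"tx": 0,"ty": 0,"tz": 0,"twist": 0},{"claw": -0.3,"tx": 0,"ty": 0,"tz": 0,"twist": 0},{"claw": -0.3,"tx": 0,"ty": 0,"tz": 0,"twist": 0}], force=40)

```text
clock: 3.55
tool_pos: [450.5, -271.5, 14.7]
orientation: [-0.191, 2.127, -2.128]
contact_force: [-0.6, 0.9, 6.4]
opening: 0.501
```

>>> arm_command(commands=[{"claw": -0.3,"tx": 0,"ty": -0.003,"tz": 0,"twist": 0},{"claw": -0.3,"tx": 0,"ty": -0.01,"tz": 0,"twist": 0},{"claw": -0.3,"tx": 0,"ty": -0.02,"tz": 0,"twist": 0},{"claw": -0.3,"tx": 0,"ty": -0.02,"tz": 0,"twist": 0},{"claw": -0.3,"tx": 0,"ty": -0.02,"tz": 0,"twist": 0},{"claw": -0.3,"tx": 0,"ty": -0.015,"tz": 0,"twist": 0},{"claw": -0.3,"tx": 0,"ty": -0.01,"tz": 0,"twist": 0},{"claw": -0.3,"tx": 0,"ty": -0.005,"tz": 0,"twist": 0},{"claw": -0.3,"tx": 0,"ty": 0,"tz": 0,"twist": 0},{"claw": -0.3,"tx": 0,"ty": 0,"tz": 0,"twist": 0}])

```text
clock: 4.55
tool_pos: [450.1, -271.2, 116.8]
orientation: [-0.192, 2.129, -2.127]
contact_force: [-0.4, 0.1, -1.8]
opening: 0.505
```

Run:
```python
from h import *
s=st(); w=snap('wrist','w4'); a=snap('side','s4'); t=snap('top','t4')
cv2.imwrite('pics/v4.png',np.hstack([cv2.resize(w['color'],(400,300)),cv2.resize(a['color'][100:260,130:343],(400,300))])[:,:,::-1])
C=t['color'];hsv=cv2.cvtColor(C,cv2.COLOR_RGB2HSV);H=hsv[...,0].astype(int)
m=comp((H>28)&(H<45)&(hsv[...,1]>60),(383*.64,260*.64)); v,u=np.nonzero(m); print('press bbox px',u.min(),u.max(),v.min(),v.max())
# tongue edges: rows
w=toplane(t,np.c_[u,v],14)
for r in range(v.max()-32,v.max()+1,4):
    b=v==r; print(r,u[b].min(),u[b].max(),np.round(toplane(t,[[(u[b].min()+u[b].max())/2,r]],14)[0,:2],1))
```

```text
4.55 [ 450.1 -271.2  116.8] F [-0.41  0.14 -1.82] op 0.505
[[-0.984 -0.001  0.178]
 [-0.178  0.001 -0.984]
 [ 0.001 -1.    -0.001]]
press bbox px 235 258 121 178
146 242 257 [594.5   9.6]
150 242 250 [581.8  20.9]
154 241 249 [569.1  24.3]
158 241 249 [556.4  24.5]
162 240 248 [543.7  27.8]
166 240 248 [530.9  28. ]
170 240 248 [518.2  28.2]
174 239 247 [505.6  31.6]
178 240 247 [492.9  30.2]
```

View pics/v4.png

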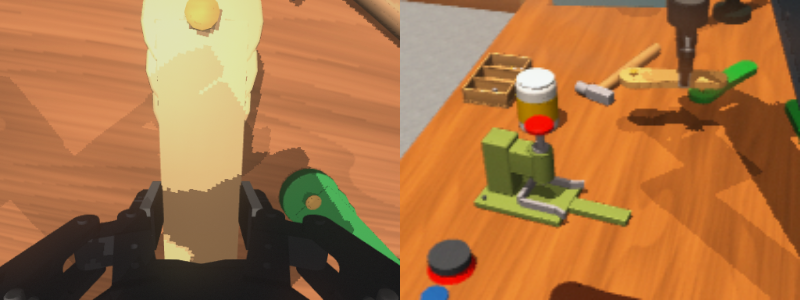

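The sole is held level in the jaws (left panel), with the stud at (202,12). The press is in view in the right panel, its tongue ending near (625,215). Now a look at the press with the wrist camera from its right side.

>>> arm_command(commands=[{"claw": -0.3,"tx": 0,"ty": -0.03,"tz": 0,"twist": 0.9},{"claw": -0.3,"tx": 0,"ty": -0.03,"tz": 0,"twist": 0.95},{"claw": -0.3,"tx": 0,"ty": -0.025,"tz": 0,"twist": 0.9},{"claw": -0.3,"tx": -0.02,"ty": 0,"tz": -0.032,"twist": 0},{"claw": -0.3,"tx": -0.025,"ty": 0,"tz": -0.04,"twist": 0},{"claw": -0.3,"tx": -0.025,"ty": 0,"tz": -0.04,"twist": 0},{"claw": -0.3,"tx": -0.025,"ty": 0,"tz": -0.035,"twist": 0},{"claw": -0.3,"tx": -0.015,"ty": 0,"tz": -0.025,"twist": 0},{"claw": -0.3,"tx": -0.007,"ty": 0,"tz": -0.01,"twist": 0},{"claw": -0.3,"tx": -0.003,"ty": 0,"tz": -0.003,"twist": 0}])

```text
clock: 5.7
tool_pos: [589.9, -99.5, 201.5]
orientation: [-0.114, -2.166, 2.166]
contact_force: [0.2, -0.2, -2.1]
opening: 0.504
```

>>> arm_command(commands=[{"claw": -0.3,"tx": 0,"ty": 0,"tz": 0,"twist": 0},{"claw": -0.3,"tx": 0,"ty": 0,"tz": 0,"twist": 0},{"claw": -0.3,"tx": 0,"ty": 0,"tz": 0,"twist": 0},{"claw": -0.3,"tx": 0,"ty": 0,"tz": 0,"twist": 0}])

```text
clock: 6.1
tool_pos: [589.3, -101.7, 202.4]
orientation: [-0.119, -2.164, 2.164]
contact_force: [-0.0, 0.9, -1.3]
opening: 0.502
```

Run:
```python
from h import *
st(); w=snap('wrist','w5'); np.save('w5.npy',w,allow_pickle=True)
```

```text
6.1 [ 589.3 -101.7  202.4] F [-0.04  0.88 -1.27] op 0.502
[[-0.994 -0.    -0.11 ]
 [ 0.11  -0.    -0.994]
 [ 0.    -1.     0.   ]]
```

View pics/w5.png

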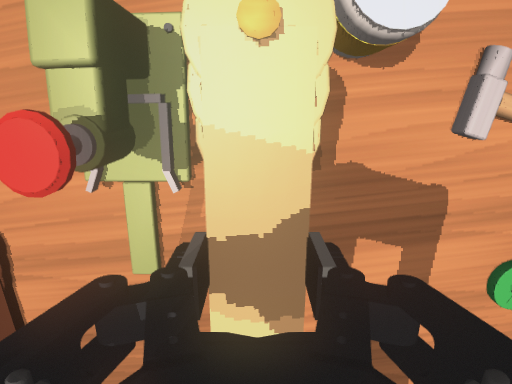

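The picture (9 viewed) shows the press left of the held sole: tongue (124–161, 182–273), right fence (165,140), knob (35,152). I'll measure the tongue edges, the knob, and the sole in hand.

Run:
```python
from h import *
w=np.load('w5.npy',allow_pickle=True).item(); C=w['color']; hsv=cv2.cvtColor(C,cv2.COLOR_RGB2HSV);H=hsv[...,0].astype(int)
m=comp((H>24)&(H<45)&(hsv[...,1]>60)&(hsv[...,2]>60),(143,230))
L=[];Rr=[]
for v in range(195,262):
    u=np.nonzero(m[v,100:190])[0]+100; L.append((u.min()-.5,v)); Rr.append((u.max()+.5,v))
l=toplane(w,L,14)[:,:2]; r=toplane(w,Rr,14)[:,:2]; mid=(l+r)/2
f=np.polyfit(mid[:,0],mid[:,1],1); print('width',np.linalg.norm(l-r,axis=1).mean(),'tongue yaw',np.arctan(f[0]),np.polyfit(l[:,0],l[:,1],1),np.polyfit(r[:,0],r[:,1],1))
v=np.nonzero(m[200:320,142])[0].max()+200.5; print('front',v,toplane(w,[[142,v]],14), 'depthz',np.median(bydepth(w,np.c_[np.full(20,142),np.arange(220,240)])[:,2]))
mr=((H<6)|(H>174))&(hsv[...,1]>150)&(hsv[...,2]>200); mr=comp(mr,(30,150)); v,u=np.nonzero(mr)
c=max(cv2.findContours(mr.astype(np.uint8),0,cv2.CHAIN_APPROX_NONE)[0],key=len)[:,0]; c=c[c[:,0]>1]; p=toplane(w,c,170)[:,:2]
A=np.c_[2*p,np.ones(len(p))]; s=np.linalg.lstsq(A,(p**2).sum(1),rcond=None)[0]; print('knob',s[:2],np.sqrt(s[2]+s[0]**2+s[1]**2),'z',np.median(bydepth(w,np.c_[u,v])[:,2]))
k=s[:2]; th=np.arctan(f[0]); print('tongue midline y at knob x',np.polyval(f,k[0]),'knob y',k[1])
# sole in hand
st_=bot.get_state(); tp=np.array(st_['tool_pos']); 
P=cloud(w); reg=P[100:150:5,230:290:5].reshape(-1,3); g=np.linalg.lstsq(np.c_[reg[:,:2]-tp[:2],np.ones(len(reg))],reg[:,2],rcond=None)[0]; print('sole top plane grad',g, 'tcp',tp)
ms=(H>19)&(H<40)&(hsv[...,2]>120)&(P[...,2]>180)&(P[...,2]<225); ms=comp(ms,(258,150)); ms=cv2.morphologyEx(ms.astype(np.uint8),cv2.MORPH_CLOSE,np.ones((9,9)))>0
out=[]
for v in range(20,235,8):
    u=np.nonzero(ms[v])[0]; a=toplane(w,[[u.min()-.5,v],[u.max()+.5,v]],g[2]); out.append(np.r_[v,a[0,:2],a[1,:2],np.linalg.norm(a[0]-a[1])])
out=np.array(out); print(np.round(out[::2],1))
b=(out[:,0]>125)&(out[:,0]<225); mm=(out[b,1:3]+out[b,3:5])/2; q=np.polyfit(mm[:,0],mm[:,1],1); print('sole yaw',np.arctan(q[0]),'y at tcp x',np.polyval(q,tp[0]))
sg=(hsv[...,1]>150)&(H>15)&(H<30)&(P[...,2]>195); sg=comp(sg,(258,14)); v,u=np.nonzero(sg); print('stud px',u.mean(),(u.min()+u.max())/2,(v.min()+v.max())/2,v.min())
print('stud',toplane(w,[[(u.min()+u.max())/2,(v.min()+v.max())/2]],g[2]+7))
```

```text
width 29.716129305834812 tongue yaw -0.11158737523925609 [ -0.11204858 103.53911601] [-0.11202941 73.62750267]
front 273.5 [[492.97978089  37.6130197   14.        ]] depthz 14.181109402501761
knob [647.51651398  16.97302938] 22.1222386916452 z 170.23884943453862
tongue midline y at knob x 16.034785202127296 knob y 16.97302937794302
sole top plane grad [ 7.68565354e-03 -1.26743601e-02  2.03388520e+02] tcp [ 589.45885791 -101.51181959  202.42897218]
[[  20.   690.1  -83.4  683.8 -140.9   57.9]
 [  36.   684.5  -82.5  678.1 -140.2   58. ]
 [  52.   678.6  -83.2  672.5 -138.6   55.8]
 [  68.   672.7  -83.4  666.8 -137.1   54. ]
 [  84.   666.9  -82.1  660.9 -136.7   54.9]
 [ 100.   660.8  -82.4  654.9 -135.6   53.5]
 [ 116.   654.5  -83.4  649.  -132.8   49.7]
 [ 132.   648.3  -82.8  642.8 -132.    49.5]
 [ 148.   641.8  -83.4  636.6 -130.4   47.2]
 [ 164.   635.1  -84.1  630.3 -127.5   43.7]
 [ 180.   628.5  -83.5  623.6 -127.    43.8]
 [ 196.   621.6  -82.9  616.8 -126.1   43.5]
 [ 212.   614.7  -81.8  610.3 -121.    39.4]
 [ 228.   607.5  -81.1  604.4 -108.9   28. ]]
sole yaw -0.203824369031103 y at tcp x -96.80388795371792
stud px 255.4985173317057 255.5 191.5 0
stud [[ 623.06995685 -104.10315656  210.38851981]]
```

>>> arm_command(commands=[{"claw": -0.3,"tx": 0.02,"ty": 0,"tz": 0,"twist": 0},{"claw": -0.3,"tx": 0.03,"ty": 0,"tz": -0.01,"twist": 0},{"claw": -0.3,"tx": 0.03,"ty": 0,"tz": -0.02,"twist": 0},{"claw": -0.3,"tx": 0.03,"ty": 0.01,"tz": -0.03,"twist": 0},{"claw": -0.3,"tx": 0.02,"ty": 0.03,"tz": -0.03,"twist": 0},{"claw": -0.3,"tx": 0.008,"ty": 0.03,"tz": -0.02,"twist": 0},{"claw": -0.3,"tx": 0.003,"ty": 0.03,"tz": -0.01,"twist": 0},{"claw": -0.3,"tx": 0,"ty": 0.02,"tz": -0.003,"twist": 0},{"claw": -0.3,"tx": 0,"ty": 0.01,"tz": 0,"twist": 0},{"claw": -0.3,"tx": 0,"ty": 0,"tz": 0,"twist": 0}])

```text
clock: 7.15
tool_pos: [462.9, 36.7, 71.5]
orientation: [-0.116, -2.165, 2.164]
contact_force: [0.1, -0.4, -1.1]
opening: 0.501
```

>>> arm_command(commands=[{"claw": -0.3,"tx": 0,"ty": 0,"tz": 0,"twist": 0},{"claw": -0.3,"tx": 0,"ty": 0,"tz": 0,"twist": 0},{"claw": -0.3,"tx": 0,"ty": 0,"tz": 0,"twist": 0}])

```text
clock: 7.45
tool_pos: [463.9, 36.5, 73.3]
orientation: [-0.121, -2.166, 2.167]
contact_force: [-0.5, 0.1, -1.3]
opening: 0.503
```

```bash
cat >> h.py <<'E'
def midpt(t): x=(t+9.90)/1.0062; return [x,88.58-.112*x]
E
python3 - <<'E'
from h import *
plan(midpt(456)+[32],-.112-np.pi/2)
E
```

```text
7.45 [463.9  36.5  73.3] F [-0.55  0.06 -1.33] op 0.503
[[-0.994  0.002 -0.109]
 [ 0.109 -0.    -0.994]
 [-0.002 -1.     0.   ]]
twist 0.025 shift now-axes [ 0.0009  0.0413 -0.0001] after twist [ 0.0009  0.0413 -0.0001]
```

Well aligned. Lower to about 32, then check.

>>> arm_command(commands=[{"claw": -0.3,"tx": 0,"ty": 0.015,"tz": 0,"twist": 0.02},{"claw": -0.3,"tx": 0,"ty": 0.014,"tz": 0,"twist": 0},{"claw": -0.3,"tx": 0,"ty": 0.008,"tz": 0,"twist": 0},{"claw": -0.3,"tx": 0,"ty": 0.003,"tz": 0,"twist": 0},{"claw": -0.3,"tx": 0,"ty": 0,"tz": 0,"twist": 0},{"claw": -0.3,"tx": 0,"ty": 0,"tz": 0,"twist": 0},{"claw": -0.3,"tx": 0,"ty": 0,"tz": 0,"twist": 0}])

```text
clock: 8.15
tool_pos: [463.4, 36.9, 32.8]
orientation: [-0.121, -2.165, 2.165]
contact_force: [1.1, 0.3, -1.5]
opening: 0.503
```

Run:
```python
from h import *
plan(midpt(456)+[29],-.112-np.pi/2)
w=snap('wrist'); a=snap('side')
cv2.imwrite('pics/v6.png',np.hstack([cv2.resize(w['color'],(400,300)),cv2.resize(a['color'][130:242,150:299],(400,300),interpolation=cv2.INTER_CUBIC)])[:,:,::-1])
```

```text
8.15 [463.4  36.9  32.8] F [ 1.06  0.33 -1.52] op 0.503
[[-0.994  0.001 -0.111]
 [ 0.111 -0.    -0.994]
 [-0.001 -1.     0.   ]]
twist 0.011 shift now-axes [0.0004 0.0038 0.0002] after twist [0.0004 0.0038 0.0002]
```

View pics/v6.png

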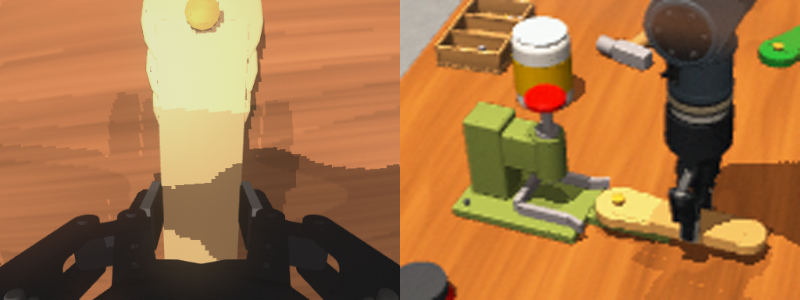

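The picture (10 viewed) shows the sole over the tongue, toe at the fence mouth (600,200 in the right panel). Next I lower it to contact.

>>> arm_command(commands=[{"claw": -0.3,"tx": 0,"ty": 0.0015,"tz": 0,"twist": 0.01},{"claw": -0.3,"tx": 0,"ty": 0.0015,"tz": 0,"twist": 0},{"claw": -0.3,"tx": 0,"ty": 0.001,"tz": 0,"twist": 0},{"claw": -0.3,"tx": 0,"ty": 0,"tz": 0,"twist": 0},{"claw": -0.3,"tx": 0,"ty": 0,"tz": 0,"twist": 0}])

```text
clock: 8.75
tool_pos: [463.0, 37.0, 28.5]
orientation: [-0.121, -2.164, 2.164]
contact_force: [0.1, 0.8, 1.8]
opening: 0.504
```

>>> arm_command(commands=[{"claw": -0.3,"tx": -0.004,"ty": 0,"tz": 0,"twist": 0},{"claw": -0.3,"tx": -0.006,"ty": 0,"tz": 0,"twist": 0},{"claw": -0.3,"tx": -0.006,"ty": 0,"tz": 0,"twist": 0},{"claw": -0.3,"tx": -0.006,"ty": 0,"tz": 0,"twist": 0},{"claw": -0.3,"tx": -0.006,"ty": 0,"tz": 0,"twist": 0},{"claw": -0.3,"tx": -0.006,"ty": 0,"tz": 0,"twist": 0},{"claw": -0.3,"tx": -0.004,"ty": 0,"tz": 0,"twist": 0},{"claw": -0.3,"tx": -0.002,"ty": 0,"tz": 0,"twist": 0},{"claw": -0.3,"tx": 0,"ty": 0,"tz": 0,"twist": 0},{"claw": -0.3,"tx": 0,"ty": 0,"tz": 0,"twist": 0}])

```text
clock: 9.75
tool_pos: [500.5, 33.0, 28.6]
orientation: [-0.116, -2.162, 2.161]
contact_force: [-5.1, 1.3, 8.0]
opening: 0.506
```

Run:
```python
from h import *
plan(midpt(544)+[28.5],-.112-np.pi/2)
```

```text
9.75 [500.5  33.   28.6] F [-5.08  1.33  7.98] op 0.506
[[-0.994 -0.005 -0.112]
 [ 0.112  0.001 -0.994]
 [ 0.005 -1.    -0.   ]]
twist 0.002 shift now-axes [-0.0503 -0.0001  0.0004] after twist [-0.0503 -0.0001  0.0004]
```

>>> arm_command(commands=[{"claw": -0.3,"tx": 0,"ty": -0.0006,"tz": 0,"twist": 0},{"claw": -0.3,"tx": -0.004,"ty": 0,"tz": 0,"twist": 0},{"claw": -0.3,"tx": -0.005,"ty": 0,"tz": 0,"twist": 0},{"claw": -0.3,"tx": -0.005,"ty": 0,"tz": 0,"twist": 0},{"claw": -0.3,"tx": -0.004,"ty": 0,"tz": 0,"twist": 0},{"claw": -0.3,"tx": -0.002,"ty": 0,"tz": 0,"twist": 0},{"claw": -0.3,"tx": 0,"ty": 0,"tz": 0,"twist": 0},{"claw": -0.3,"tx": 0,"ty": 0,"tz": 0,"twist": 0}])

```text
clock: 10.55
tool_pos: [522.7, 30.3, 28.9]
orientation: [-0.121, -2.164, 2.164]
contact_force: [0.0, -0.2, -1.2]
opening: 0.5
```

Run:
```python
from h import *
plan(midpt(544)+[28.5],-.112-np.pi/2)
a=snap('side')
cv2.imwrite('pics/v7.png',cv2.resize(a['color'][130:242,150:299],(600,450),interpolation=cv2.INTER_CUBIC)[:,:,::-1])
```

```text
10.55 [522.7  30.3  28.9] F [ 0.04 -0.2  -1.2 ] op 0.5
[[-0.994  0.    -0.112]
 [ 0.112 -0.    -0.994]
 [-0.    -1.     0.   ]]
twist 0.001 shift now-axes [-0.028   0.0004  0.0002] after twist [-0.028   0.0004  0.0002]
```

Free and aligned. Going on.

>>> arm_command(commands=[{"claw": -0.3,"tx": -0.003,"ty": 0,"tz": 0,"twist": 0},{"claw": -0.3,"tx": -0.005,"ty": 0,"tz": 0,"twist": 0},{"claw": -0.3,"tx": -0.005,"ty": 0,"tz": 0,"twist": 0},{"claw": -0.3,"tx": -0.004,"ty": 0,"tz": 0,"twist": 0},{"claw": -0.3,"tx": -0.003,"ty": 0,"tz": 0,"twist": 0},{"claw": -0.3,"tx": -0.002,"ty": 0,"tz": 0,"twist": 0},{"claw": -0.3,"tx": 0,"ty": 0,"tz": 0,"twist": 0},{"claw": -0.3,"tx": 0,"ty": 0,"tz": 0,"twist": 0}])

```text
clock: 11.4
tool_pos: [544.5, 27.8, 28.9]
orientation: [-0.121, -2.164, 2.164]
contact_force: [0.3, -0.0, -1.1]
opening: 0.503
```

>>> arm_command(commands=[{"claw": -0.3,"tx": -0.001,"ty": 0,"tz": 0,"twist": 0},{"claw": -0.3,"tx": -0.001,"ty": 0,"tz": 0,"twist": 0},{"claw": -0.3,"tx": -0.001,"ty": 0,"tz": 0,"twist": 0},{"claw": -0.3,"tx": 0,"ty": 0,"tz": 0,"twist": 0}])

```text
clock: 11.8
tool_pos: [547.8, 27.4, 28.9]
orientation: [-0.122, -2.164, 2.164]
contact_force: [-0.3, -0.9, -0.4]
opening: 0.503
```

>>> arm_command(commands=[{"claw": -0.3,"tx": -0.001,"ty": 0,"tz": 0,"twist": 0},{"claw": -0.3,"tx": -0.001,"ty": 0,"tz": 0,"twist": 0},{"claw": -0.3,"tx": -0.001,"ty": 0,"tz": 0,"twist": 0},{"claw": -0.3,"tx": 0,"ty": 0,"tz": 0,"twist": 0},{"claw": -0.3,"tx": 0,"ty": 0,"tz": 0,"twist": 0}])

```text
clock: 12.3
tool_pos: [548.4, 27.4, 28.7]
orientation: [-0.116, -2.162, 2.161]
contact_force: [-4.7, 0.4, 1.7]
opening: 0.502
```

>>> arm_command(commands=[{"claw": -0.3,"tx": -0.001,"ty": 0,"tz": 0,"twist": 0},{"claw": -0.3,"tx": -0.001,"ty": 0,"tz": 0,"twist": 0},{"claw": -0.3,"tx": 0,"ty": 0,"tz": 0,"twist": 0},{"claw": -0.3,"tx": 0,"ty": 0,"tz": 0,"twist": 0}])

```text
clock: 12.7
tool_pos: [548.4, 27.4, 28.7]
orientation: [-0.112, -2.16, 2.159]
contact_force: [-8.5, 0.2, 4.2]
opening: 0.5
```

The force climbs to 8.5 N with no further motion, within 2 mm of the predicted seat, so this is the back stop. Release, lift and look.

>>> arm_command(commands=[{"claw": 0.1,"tx": 0,"ty": 0,"tz": 0,"twist": 0},{"claw": 0.3,"tx": 0,"ty": 0,"tz": 0,"twist": 0},{"claw": 0.5,"tx": 0,"ty": 0,"tz": 0,"twist": 0},{"claw": 0.6,"tx": 0.003,"ty": 0,"tz": 0,"twist": 0},{"claw": 0.6,"tx": 0,"ty": -0.02,"tz": 0,"twist": 0},{"claw": 0.6,"tx": 0.005,"ty": -0.04,"tz": 0,"twist": 0},{"claw": 0.6,"tx": 0.01,"ty": -0.045,"tz": 0,"twist": 0},{"claw": 0.6,"tx": 0.01,"ty": -0.045,"tz": 0,"twist": 0},{"claw": 0.6,"tx": 0.005,"ty": -0.03,"tz": 0,"twist": 0},{"claw": 0.6,"tx": 0,"ty": -0.02,"tz": 0,"twist": 0}])

```text
clock: 13.7
tool_pos: [519.7, 30.7, 231.8]
orientation: [-0.125, -2.165, 2.166]
contact_force: [1.1, -0.3, -0.3]
opening: 0.797
```

>>> arm_command(commands=[{"claw": -1,"tx": 0,"ty": 0,"tz": 0,"twist": 0},{"claw": -1,"tx": 0,"ty": 0,"tz": 0,"twist": 0},{"claw": -1,"tx": 0,"ty": 0,"tz": 0,"twist": 0},{"claw": -1,"tx": 0,"ty": 0,"tz": 0,"twist": 0},{"claw": -1,"tx": 0,"ty": 0,"tz": 0,"twist": 0}])

```text
clock: 14.2
tool_pos: [519.2, 30.6, 227.6]
orientation: [-0.119, -2.163, 2.162]
contact_force: [1.2, -0.4, -0.0]
opening: 0.001
```

Run:
```python
from h import *
s=st(); w=snap('wrist'); np.save('w8.npy',w,allow_pickle=True); a=snap('side')
cv2.imwrite('pics/v8.png',np.hstack([cv2.resize(w['color'],(400,300)),cv2.resize(a['color'][130:242,150:299],(400,300),interpolation=cv2.INTER_CUBIC)])[:,:,::-1])
C=w['color']; hsv=cv2.cvtColor(C,cv2.COLOR_RGB2HSV);H=hsv[...,0].astype(int)
mr=((H<6)|(H>174))&(hsv[...,1]>150)&(hsv[...,2]>200); n,l,stt,_=cv2.connectedComponentsWithStats(mr.astype(np.uint8)); mr=l==1+stt[1:,4].argmax(); print(stt[l.max() and 1+stt[1:,4].argmax()])
v,u=np.nonzero(mr); c=max(cv2.findContours(mr.astype(np.uint8),0,cv2.CHAIN_APPROX_NONE)[0],key=len)[:,0]; c=c[(c[:,0]>1)&(c[:,1]>1)]; p=toplane(w,c,170)[:,:2]
A=np.c_[2*p,np.ones(len(p))]; q=np.linalg.lstsq(A,(p**2).sum(1),rcond=None)[0]; print('knob',q[:2],np.sqrt(q[2]+q[0]**2+q[1]**2),'z',np.median(bydepth(w,np.c_[u,v])[:,2]))
plan([647,16.5,200],-.112-np.pi/2)
```

```text
14.2 [519.2  30.6 227.6] F [ 1.22 -0.45 -0.01] op 0.001
[[-0.994 -0.003 -0.112]
 [ 0.112  0.    -0.994]
 [ 0.003 -1.    -0.   ]]
[ 215    0   85   38 2400]
knob [644.41411619  17.10741119] 22.740831339124046 z 170.08656140329873
14.3 [519.5  30.6 228.1] F [-0.16 -0.35 -0.38] op -0.001
[[-0.994 -0.002 -0.112]
 [ 0.112  0.    -0.994]
 [ 0.002 -1.    -0.   ]]
twist -0.0 shift now-axes [-0.1284  0.0279 -0.0003] after twist [-0.1284  0.0279 -0.0003]
```

View pics/v8.png

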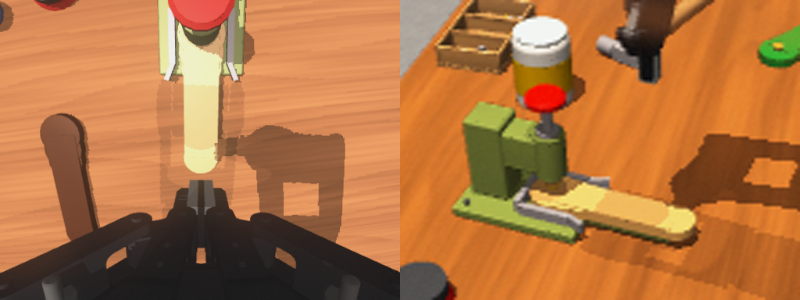

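The picture (11 viewed) shows the sole in the press between the fences, heel at (200,165) left panel, knob up. I'll check the heel position numerically and move over the knob.

>>> arm_command(commands=[{"claw": -1,"tx": -0.01,"ty": 0,"tz": 0,"twist": 0},{"claw": -1,"tx": -0.02,"ty": 0,"tz": 0,"twist": 0},{"claw": -1,"tx": -0.025,"ty": 0,"tz": 0,"twist": 0},{"claw": -1,"tx": -0.025,"ty": 0,"tz": 0,"twist": 0},{"claw": -1,"tx": -0.02,"ty": 0,"tz": 0,"twist": 0},{"claw": -1,"tx": -0.015,"ty": 0.01,"tz": 0,"twist": 0},{"claw": -1,"tx": -0.008,"ty": 0.01,"tz": 0,"twist": 0},{"claw": -1,"tx": -0.004,"ty": 0.01,"tz": 0,"twist": 0},{"claw": -1,"tx": 0,"ty": 0.005,"tz": 0,"twist": 0},{"claw": -1,"tx": 0,"ty": 0,"tz": 0,"twist": 0}])

```text
clock: 15.3
tool_pos: [644.4, 16.6, 192.4]
orientation: [-0.117, -2.162, 2.162]
contact_force: [0.3, 0.7, -0.1]
opening: 0.004
```

Run:
```python
from h import *
w=np.load('w8.npy',allow_pickle=True).item(); C=w['color']; hsv=cv2.cvtColor(C,cv2.COLOR_RGB2HSV);H=hsv[...,0].astype(int)
m=comp((H>19)&(H<40)&(hsv[...,2]>120),(256,200)); v,u=np.nonzero(m); v1=v.max(); u1=u[v==v1].mean(); p=toplane(w,[[u1,v1+.5]],30)[0]
e=np.array([.9937,-.1118]); print('heel end',p,'t',p[:2]@e,'want ~459')
P=[]
for r in (130,150,170,190):
    x=np.nonzero(m[r])[0]; P.append(toplane(w,[[x.min()-.5,r],[x.max()+.5,r]],30)[:,:2].mean(0))
P=np.array(P); print(np.round(P,1),'yaw',np.polyfit(P[:,0],P[:,1],1)[0], 'mid offset',P[:,1]-(88.58-.112*P[:,0]))
plan([645.5,16.8,181],-.112-np.pi/2)
```

```text
heel end [466.10963776  37.65347967  30.        ] t 458.9634880189725 want ~459
[[562.4  26.3]
 [542.4  28.5]
 [522.   31.4]
 [501.   34.8]] yaw -0.1381315127578571 mid offset [0.70826224 0.71401116 1.23839147 2.30643778]
15.3 [644.4  16.6 192.4] F [ 0.29  0.69 -0.07] op 0.004
[[-0.994 -0.004 -0.112]
 [ 0.112  0.001 -0.994]
 [ 0.004 -1.    -0.   ]]
twist 0.0 shift now-axes [-0.0011  0.0114 -0.0003] after twist [-0.0011  0.0114 -0.0003]
```

The heel is at t=459.0 against 459 predicted, so the sole is fully seated. Now feeling down onto the knob.

>>> arm_command(commands=[{"claw": -1,"tx": 0,"ty": 0.004,"tz": 0,"twist": 0},{"claw": -1,"tx": 0,"ty": 0.003,"tz": 0,"twist": 0},{"claw": -1,"tx": 0,"ty": 0.002,"tz": 0,"twist": 0},{"claw": -1,"tx": 0,"ty": 0.001,"tz": 0,"twist": 0},{"claw": -1,"tx": 0,"ty": 0.001,"tz": 0,"twist": 0},{"claw": -1,"tx": 0,"ty": 0.001,"tz": 0,"twist": 0},{"claw": -1,"tx": 0,"ty": 0.001,"tz": 0,"twist": 0},{"claw": -1,"tx": 0,"ty": 0,"tz": 0,"twist": 0}])

```text
clock: 16.1
tool_pos: [646.0, 16.4, 181.0]
orientation: [-0.121, -2.164, 2.164]
contact_force: [-0.1, 0.7, 0.8]
opening: 0.0
```

>>> arm_command(commands=[{"claw": -1,"tx": 0,"ty": 0.001,"tz": 0,"twist": 0},{"claw": -1,"tx": 0,"ty": 0.001,"tz": 0,"twist": 0},{"claw": -1,"tx": 0,"ty": 0.001,"tz": 0,"twist": 0},{"claw": -1,"tx": 0,"ty": 0,"tz": 0,"twist": 0}])

```text
clock: 16.5
tool_pos: [646.0, 16.4, 177.9]
orientation: [-0.122, -2.164, 2.164]
contact_force: [0.3, -0.8, 2.2]
opening: -0.0
```

>>> arm_command(commands=[{"claw": -1,"tx": 0,"ty": 0.001,"tz": 0,"twist": 0},{"claw": -1,"tx": 0,"ty": 0.001,"tz": 0,"twist": 0},{"claw": -1,"tx": 0,"ty": 0.001,"tz": 0,"twist": 0},{"claw": -1,"tx": 0,"ty": 0,"tz": 0,"twist": 0}])

```text
clock: 16.9
tool_pos: [646.0, 16.4, 174.8]
orientation: [-0.121, -2.164, 2.164]
contact_force: [-0.5, 0.1, 1.8]
opening: -0.005
```

>>> arm_command(commands=[{"claw": -1,"tx": 0,"ty": 0.001,"tz": 0,"twist": 0},{"claw": -1,"tx": 0,"ty": 0.001,"tz": 0,"twist": 0},{"claw": -1,"tx": 0,"ty": 0.001,"tz": 0,"twist": 0},{"claw": -1,"tx": 0,"ty": 0,"tz": 0,"twist": 0}])

```text
clock: 17.3
tool_pos: [646.0, 16.4, 171.8]
orientation: [-0.121, -2.164, 2.164]
contact_force: [-0.4, 0.3, 2.3]
opening: 0.001
```

>>> arm_command(commands=[{"claw": -1,"tx": 0,"ty": 0.001,"tz": 0,"twist": 0},{"claw": -1,"tx": 0,"ty": 0.001,"tz": 0,"twist": 0},{"claw": -1,"tx": 0,"ty": 0,"tz": 0,"twist": 0}])

```text
clock: 17.6
tool_pos: [646.0, 16.4, 171.1]
orientation: [-0.122, -2.164, 2.164]
contact_force: [-1.7, -0.6, 7.8]
opening: -0.002
```

>>> arm_command(commands=[{"claw": -1,"tx": 0,"ty": 0.001,"tz": 0,"twist": 0},{"claw": -1,"tx": 0,"ty": 0.001,"tz": 0,"twist": 0},{"claw": -1,"tx": 0,"ty": 0,"tz": 0,"twist": 0}])

```text
clock: 17.9
tool_pos: [646.0, 16.4, 169.4]
orientation: [-0.122, -2.164, 2.164]
contact_force: [-1.6, 0.1, 8.3]
opening: -0.001
```

First stop felt at about 9.7 mm travel (~8 N). Continuing gently.

>>> arm_command(commands=[{"claw": -1,"tx": 0,"ty": 0.001,"tz": 0,"twist": 0},{"claw": -1,"tx": 0,"ty": 0.001,"tz": 0,"twist": 0},{"claw": -1,"tx": 0,"ty": 0,"tz": 0,"twist": 0}])

```text
clock: 18.2
tool_pos: [646.0, 16.4, 167.5]
orientation: [-0.122, -2.164, 2.164]
contact_force: [-2.3, -0.4, 8.6]
opening: 0.001
```

>>> arm_command(commands=[{"claw": -1,"tx": 0,"ty": 0.001,"tz": 0,"twist": 0},{"claw": -1,"tx": 0,"ty": 0,"tz": 0,"twist": 0}])

```text
clock: 18.4
tool_pos: [646.0, 16.4, 166.5]
orientation: [-0.122, -2.164, 2.164]
contact_force: [-2.3, 0.2, 9.1]
opening: -0.001
```

>>> arm_command(commands=[{"claw": -1,"tx": 0,"ty": 0.001,"tz": 0,"twist": 0},{"claw": -1,"tx": 0,"ty": 0,"tz": 0,"twist": 0}])

```text
clock: 18.6
tool_pos: [646.0, 16.4, 165.8]
orientation: [-0.122, -2.164, 2.165]
contact_force: [-3.5, 0.2, 11.6]
opening: 0.001
```

>>> arm_command(commands=[{"claw": -1,"tx": 0,"ty": 0.0005,"tz": 0,"twist": 0},{"claw": -1,"tx": 0,"ty": 0.0003,"tz": 0,"twist": 0},{"claw": -1,"tx": 0,"ty": 0,"tz": 0,"twist": 0}])

```text
clock: 18.9
tool_pos: [646.0, 16.4, 165.8]
orientation: [-0.122, -2.164, 2.165]
contact_force: [-4.4, 0.4, 13.9]
opening: -0.001
```

>>> arm_command(commands=[{"claw": -1,"tx": 0,"ty": 0.0005,"tz": 0,"twist": 0},{"claw": -1,"tx": 0,"ty": 0,"tz": 0,"twist": 0}])

```text
clock: 19.1
tool_pos: [646.0, 16.4, 165.6]
orientation: [-0.123, -2.164, 2.165]
contact_force: [-4.3, 0.3, 15.1]
opening: 0.001
```

The stud is at the stiff second stop: z holds while force rises. A little more to be sure, still well below 25 N.

>>> arm_command(commands=[{"claw": -1,"tx": 0,"ty": 0.0005,"tz": 0,"twist": 0},{"claw": -1,"tx": 0,"ty": 0,"tz": 0,"twist": 0}])

```text
clock: 19.3
tool_pos: [646.0, 16.4, 165.4]
orientation: [-0.123, -2.164, 2.165]
contact_force: [-5.4, -0.4, 16.8]
opening: -0.001
```

>>> arm_command(commands=[{"claw": -1,"tx": 0,"ty": 0.0005,"tz": 0,"twist": 0},{"claw": -1,"tx": 0,"ty": 0,"tz": 0,"twist": 0}])

```text
clock: 19.5
tool_pos: [646.0, 16.4, 165.2]
orientation: [-0.123, -2.164, 2.165]
contact_force: [-5.5, 0.1, 18.1]
opening: -0.0
```

18 N at the stiff stop. Rise straight up, then back off toward the robot to look.

>>> arm_command(commands=[{"claw": -1,"tx": 0,"ty": -0.003,"tz": 0,"twist": 0},{"claw": -1,"tx": 0,"ty": -0.004,"tz": 0,"twist": 0},{"claw": -1,"tx": 0,"ty": -0.005,"tz": 0,"twist": 0},{"claw": -1,"tx": 0,"ty": -0.008,"tz": 0,"twist": 0},{"claw": -1,"tx": 0,"ty": -0.01,"tz": 0,"twist": 0},{"claw": -1,"tx": 0,"ty": -0.015,"tz": 0,"twist": 0},{"claw": -1,"tx": 0,"ty": -0.02,"tz": 0,"twist": 0},{"claw": -1,"tx": 0.01,"ty": -0.015,"tz": 0,"twist": 0},{"claw": -1,"tx": 0.02,"ty": -0.01,"tz": 0,"twist": 0},{"claw": -1,"tx": 0.03,"ty": 0,"tz": 0,"twist": 0}])

```text
clock: 20.5
tool_pos: [587.0, 22.8, 253.5]
orientation: [-0.126, -2.165, 2.166]
contact_force: [0.0, -0.1, -0.2]
opening: -0.0
```

>>> arm_command(commands=[{"claw": -1,"tx": 0.03,"ty": 0,"tz": 0,"twist": 0},{"claw": -1,"tx": 0.03,"ty": 0,"tz": 0,"twist": 0},{"claw": -1,"tx": 0.02,"ty": 0,"tz": 0,"twist": 0},{"claw": -1,"tx": 0.01,"ty": 0,"tz": 0,"twist": 0},{"claw": -1,"tx": 0,"ty": 0,"tz": 0,"twist": 0},{"claw": -1,"tx": 0,"ty": 0,"tz": 0,"twist": 0},{"claw": -1,"tx": 0,"ty": 0,"tz": 0,"twist": 0}])

```text
clock: 21.2
tool_pos: [498.2, 32.9, 251.8]
orientation: [-0.123, -2.164, 2.164]
contact_force: [0.9, -1.0, -0.4]
opening: -0.002
```

Run:
```python
from h import *
s=st(); w=snap('wrist'); a=snap('side')
cv2.imwrite('pics/v9.png',np.hstack([cv2.resize(w['color'],(400,300)),cv2.resize(a['color'][130:242,150:299],(400,300),interpolation=cv2.INTER_CUBIC)])[:,:,::-1])
C=w['color']; hsv=cv2.cvtColor(C,cv2.COLOR_RGB2HSV);H=hsv[...,0].astype(int)
mr=((H<6)|(H>174))&(hsv[...,1]>150)&(hsv[...,2]>200); n,l,stt,_=cv2.connectedComponentsWithStats(mr.astype(np.uint8)); mr=l==1+stt[1:,4].argmax()
v,u=np.nonzero(mr); print('knob z',np.median(bydepth(w,np.c_[u,v])[:,2]))
m=comp((H>19)&(H<40)&(hsv[...,2]>120),project(w,[500,33,30])[0]); v,u=np.nonzero(m); v1=v.max(); p=toplane(w,[[u[v==v1].mean(),v1+.5]],30)[0]; print('heel t',p[:2]@[.9937,-.1118])
```

```text
21.2 [498.2  32.9 251.8] F [ 0.88 -1.05 -0.38] op -0.002
[[-0.994  0.001 -0.112]
 [ 0.112 -0.    -0.994]
 [-0.002 -1.     0.   ]]
knob z 168.4016867279583
heel t 458.77731924312144
```

View pics/v9.png

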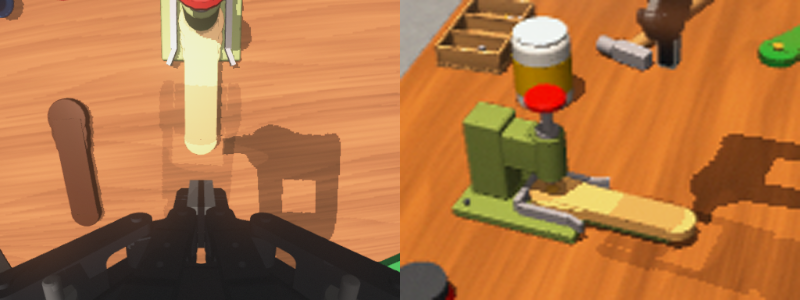

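The last picture (12 viewed) shows the knob at the same pixel (545,98 in the right panel) as before pressing, and the sole still seated with the gripper clear. I'm handing in.

```bash
python3 -c "
from h import *
bot.job_done(); st()"
```

```text
the job is handed in; nothing more can be done
the job is handed in; nothing more can be done
```

I laid the beech sole on the tongue and slid it in until the toe met the back stop. I then drove the stud through the first stop to the stiff second stop, released the knob, and handed the job in at about 21 s.

- **Seating:** at the back stop the force rose to 8.5 N with no further motion. The heel then measured 459.0 mm along the press axis, against 459 mm predicted.
- **Pressing:** the first stop came at about 9.7 mm of travel (about 8 N). The stiff second stop came at about 15.3 mm. The highest downward force I read was 18.1 N, about 19 N with the sideways part. Forces are read only at the end of each call, so a brief peak between readings would not show.
- **After release:** the heel measured 458.8 mm, so the sole stayed put, and the gripper was clear.
- **Other things:** I did not move any on purpose. I looked for no changes beyond what the last picture shows.

Two readings disagreed:
- **Knob height:** the depth reading after release was 168.4 mm instead of 170. The knob was cut off by the edge of that wrist view, and the side view shows it at the same pixel as before pressing. I take it as fully up.
- **Sole yaw in the press:** it read 0.026 rad (1.5 degrees) off the press midline, with a shadow across the waist edges. I put it down to the shadow.

I judged the stud fully home only by the feel of the second stop, because the press head hides it from the cameras.

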